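# Load the wash tray and set the telescoping spray arm

## Task

Get the next batch ready for rinsing: swing the valve handle to the first mark (shut), then press the spray arm's snap button flush and slide its tube in one hole, towards the post, until the button clicks out again. Then lay whichever parts of the batch are on the bench into the tray, one after the other in pocket order and each in its own pocket: big piston in the one-dot pocket, small piston in two dots, bronze end plug in three, chromed pivot shaft in four; the pocket of a missing part stays empty. When all are in, slide the spray arm out hole by hole to its outermost hole with the button clicked out in each, and last swing the valve handle to the third mark (60 degrees from shut).

Things in the scene. Friction and masses are not known exactly. Their poses are not given: they have to be found in the camera images.
- spray: Spray arm, fixed to the bench: grey base plate (220 x 90 x 10 mm), a post (32 x 50 mm, 130 mm tall with its cap) 135 mm along -x, and a level telescoping tube along x, 75 mm above the bench. Origin on the bench straight under the snap button; x runs along the tube away from the post (out = +x); the button is on the -y side.
- pinch (a point): Point on the tube's centre line beside the snap button, 75 mm above the bench; fixed, it does not slide. Axes as spray. Pinched here from above with the fingers closing along y, one finger presses the button while both hold the outer tube. The tube's top is 16 mm above this point; 49 mm of free air under the tube.
- tube (a joint): Slide of the outer tube, in m, growing as it slides out (+x of spray): 0 = innermost hole, 0.036 = middle hole (start), 0.072 = outermost, each with 1-2 mm play; stops 4 mm past the end holes. Locked while the button is out; with it flush it slides with 2 N and stays where left. The button springs out by itself in the next hole, if no finger covers it, and locks again: one press per hole.
- tube_end (a point): Far end of the outer square tube (32 x 32 mm, 190 mm long), on its centre line, 90 mm ahead of the pinch point when tube is 0; moves with the tube. A brass spray head reaches 28 mm further and 50 mm to -y. Each of the three holes in the -y side has a scribed line above it on the tube's top face.
- snap (a joint): Spring snap button in the -y side of the tube, a chromed dome 12 mm across: 0 = fully out (6 mm proud of the tube), 0.006 = flush with the tube's side; pressed towards +y of spray. 4 N to start, about 7 N at flush; the tube is free only when it is flush. Between holes it reads about 0.0055.
- snap_tip (a point): Tip of the snap button's dome, 22 mm to -y of the pinch point when out.
- handle (a joint): Valve handle's angle in rad about the upright axis through valve_pivot: 0 = first mark (shut), 0.524 second, 1.047 third (60 degrees), 1.571 fourth mark; it grows clockwise seen from above, and the handle stays where it is left (about 1 N at the knob moves it). The marks are four dark radial bars under the handle.
- handle_knob (a point): Middle of the grip part of the black upright round knob (18 mm across, 44 mm tall, its top 98 mm above the bench) at the handle's end, 88 mm from the pivot axis, 80 mm above the bench. The flat steel handle bar is below it, its top 58 mm above the bench.
- valve_pivot (a point): On the handle's upright pivot axis, 48 mm above the bench; fixed. Handle at 0 points along this point's -x, at 1.571 along its +y.
- tray: Steel tray fixed on the bench, 90 x 300 mm, walls 22 mm high (dividers 19 mm), 4 mm thick; four pockets in a row along its y, 74 mm apart, each 82 mm (x) by 70 mm (y) inside. Origin in the middle of its underside; the 20 mm wide lip on its -x side carries one to four punched dots as pocket numbers.
- pocket1 (a point): Middle of the floor of pocket 1 (one dot, the valve's end of the tray), 4 mm above the bench. Axes as tray.
- pocket2 (a point): Middle of the floor of pocket 2 (two dots).
- pocket3 (a point): Middle of the floor of pocket 3 (three dots).
- pocket4 (a point): Middle of the floor of pocket 4 (four dots, the spray arm's end of the tray).
- big_piston: Big dull grey piston with two dark ring grooves, 54 mm across, 40 mm tall, standing on end; about 0.4 kg. Origin in its middle, z along its axis. May be absent.
- small_piston: Small dull grey piston with two dark ring grooves, 40 mm across, 34 mm tall, standing on end; about 0.22 kg. Origin in its middle, z along its axis. May be absent.
- end_plug: Bronze end plug: round flange 46 mm across and 18 mm thick below, spigot 30 mm across and 20 mm tall on it; stands on the flange. Origin half way up its 38 mm height, on the axis; z along its axis from flange to spigot. May be absent.
- shaft: Stubby chromed pivot shaft lying down: 26 mm across, 54 mm long with its 26 x 26 mm square head, 12 mm long, at the +x end. Origin in its middle, x along its axis. May be absent.
Not all that is in view belongs to the job. What is shaped like the part that bears handle but blue is not meant.

How it is judged (in metres and radians):
On the way, in this order (a step that is already met when the one before it is completed fails the run):
1. valve handle swung to the first mark (shut) (value of joint handle below 0.1 rad), for 0.2 s.
2. spray arm slid in to its innermost position, button snapped out in that hole (value of joint tube between -0.003 and 0.003 m and value of joint snap below 0.0015 m), for 0.2 s.
3. big piston lying in pocket 1 (one dot), if it is there (horizontal distance between big_piston and pocket1 below 0.03 m and z of big_piston in the frame of pocket1 below 0.034 m and linear speed of big_piston below 0.03 m/s), for 0.2 s.
4. small piston lying in pocket 2 (two dots), if it is there (horizontal distance between small_piston and pocket2 below 0.03 m and z of small_piston in the frame of pocket2 below 0.027 m and linear speed of small_piston below 0.03 m/s), for 0.2 s.
5. bronze end plug lying in pocket 3 (three dots), if it is there (horizontal distance between end_plug and pocket3 below 0.03 m and z of end_plug in the frame of pocket3 below 0.03 m and linear speed of end_plug below 0.03 m/s), for 0.2 s.
6. pivot shaft lying in pocket 4 (four dots), if it is there (horizontal distance between shaft and pocket4 below 0.03 m and z of shaft in the frame of pocket4 below 0.022 m and linear speed of shaft below 0.03 m/s), for 0.2 s.
7. spray arm slid out one hole, button snapped out in the middle hole (value of joint tube between 0.033 and 0.039 m and value of joint snap below 0.0015 m), for 0.2 s.
8. spray arm slid out to its outermost hole, button snapped out (value of joint tube between 0.069 and 0.075 m and value of joint snap below 0.0015 m), for 0.2 s.
9. valve handle swung to the third mark (60 degrees) (value of joint handle between 0.947 and 1.147 rad), for 0.2 s.
At the end, for the whole second after the job is handed in: Each part present lies in its own pocket (within 30 mm of its middle, down in it, not on a wall); the spray arm is in its outermost hole (within 3 mm), button out (within 1.5 mm); the valve handle is within 0.1 rad of the third mark (60 degrees) (all of step 8 and all of step 9 and horizontal distance between big_piston and pocket1 below 0.03 m and z of big_piston in the frame of pocket1 below 0.034 m and horizontal distance between small_piston and pocket2 below 0.03 m and z of small_piston in the frame of pocket2 below 0.027 m and horizontal distance between end_plug and pocket3 below 0.03 m and z of end_plug in the frame of pocket3 below 0.03 m and horizontal distance between shaft and pocket4 below 0.03 m and z of shaft in the frame of pocket4 below 0.022 m and velocity of joint handle below 0.05 rad/s); the robot touches nothing.
Of big_piston, small_piston, end_plug, shaft only 2 to 4 are there at a start; the rules pass over those that are not, and their reading is None.
At some moment in a run one of big_piston, small_piston, end_plug, shaft may be knocked a few centimetres aside while the robot is not near it.
Once in a run the grip may slacken for a moment while it holds something.
It also fails if it takes over 210 s, if anything falls off the work surface, if the arm or the gripper's body presses on something with over 40 N, if the wrist force passes 120 N, or if a joint passes its speed limit or range.

## Robot

A 7-joint arm with a two-finger parallel gripper is mounted at the origin on the work surface. World frame = base frame: x ahead of the robot, y to its left, z up, the work surface at z = 0. Lengths are in m, angles in degrees, forces in N, time in s.
With the tool pointing down it reaches from about 0.425 to 0.875 m from the base axis. Payload 8.4 kg.
Tool frame: the origin (TCP) lies at the very end of the fingers, on their centre line; the grasp point (between the pads) lies 19 mm behind it; z points along the fingers, y is the line along which they close (so a half turn about z gives the same grasp; the last joint's range is limited). The gripper opens to 87 mm and grips with 3 to 60 N. Pads are 19 mm wide; open, the fingers measure 117 mm over their backs; the gripper's body (75 mm by 190 mm) begins 51 mm behind the grasp point.
Start: joints at [-68.996, 19.091, 2.286, 83.961, -0.768, 76.965, -3.352], TCP at [0.292, 0.581, 0.223] pointing down, gripper open.
Joint ranges: [-147.57, 147.57], [-21.85, 119.76], [-74.77, 79.35], [14.55, 137.4], [-85.83, 265.84], [4.83, 119.75], [-152.11, 152.11]. Speed limits (degrees/s): [127.2, 127.2, 159.86, 159.86, 180, 180, 180].

## Interface

Orientations are given as [roll, pitch, yaw] about the fixed x, y, z axes, in that order (R = Rz(yaw) Ry(pitch) Rx(roll)).
In Python, from cell import manip, cams, ticket gives the robot as it stands. The module is installed in compiled form; this text tells all that it offers.
- The arm moves only by the tool carry_out, never from a script. Its argument "commands" is a list of rows, each a list of 2 entries, a list of its own where there are three numbers: the shift along the tool's x, y, z in units of 30 mm (1.0 is 30 mm), then the turn about the tool's z in units of 8 degrees (1.0 is 8 degrees). In form: [[[x, y, z], yaw], ...]. A call has 1 to 8 rows; each row is the pose to reach, as a shift and turn from the pose commanded when the call began, along the tool's axes at that moment; what a row does not reach only later rows make up. A row lasts 1/10 s, in which the tool goes at most 50 mm and 8.59 degrees, less where a joint would pass 70% of its speed; a pose out of reach is approached as far as the arm can. A call with a gripper value outside its range is refused whole. "jaw" is the finger opening in mm, from 0 to 87, set as the call begins (left out, the last holds). The fingers move at their own pace and stop on an object; the grip force is fixed at half the most. Time passes only in rows, so rows that repeat a pose let the fingers close. It gives the time, the measured TCP pose, the force, the opening and the grip force at its end, in the units of the state.
- manip.sense(): the state, without advancing time (a new reading comes with each control period).
- cams.grab_frame(name): name is "side" or "top"; returns a dict with "img" (480x640x3 uint8, red, green, blue), "mtx" (3x3 intrinsics, pixels), "world_to_cam" (4x4, takes a point from world to camera coordinates). Camera axes: x right, y down, z forward; pixel columns grow to the right and rows downward; lengths in m; the calibration is good to about 2 mm. A picture is of the moment at which its call begins. There is no depth.
- ticket.finish_job(): hands the job in; it is judged then, once.
The state is a dict: "time_s": time; "qpos": joint angles; "joint_velocities": joint speeds; "tau": joint torques, N m; "ee_pos": TCP position; "orientation": TCP orientation; "wrist_force": force on the tool from outside, world axes, zero at the start; "torque": the same for the moment, N m; "width": finger opening in m; "grasp_force": force on a finger pad.
Only numpy, scipy, OpenCV 4.12 (cv2) and the standard library are available. Lean on these libraries where they do the work, as an engineer would, in place of code of your own. Each camera call takes 0.05 s, during which the arm holds its last target. There are 200 camera calls.

## Working session

There is one attempt and no reset: what is moved stays moved. The work goes in short steps, Python scripts to look and compute and a tool call to move; the robot and the scene stay as the last step left them, time stands still between calls to the robot, and variables do not carry over. Pictures are saved under pics/ and viewed, at most 14 in all, crops included, and the job is handed in when it is done.

Besides the shell and the picture viewer there is one more tool, called after "Request:" as name(argument=value, ...) on one line, values as JSON. carry_out: Moves the arm, as the interface text tells. Its arguments: {"type":"object","properties":{"commands":{"type":"array","items":{"type":"array"}},"jaw":{"type":"number"}},"required":["commands"]}

```bash
mkdir -p pics
cat > h.py <<'E'
import numpy as np, cv2
from cell import manip, cams, ticket
def grab(n,f=None):
    d=cams.grab_frame(n)
    if f: cv2.imwrite('pics/'+f,cv2.cvtColor(d['img'],cv2.COLOR_RGB2BGR))
    return d
def ray(d,u,v):
    T=np.array(d['world_to_cam']);R=T[:3,:3];t=T[:3,3]
    c=-R.T@t; w=R.T@np.linalg.inv(d['mtx'])@np.array([u,v,1.]); return c,w
def px2w(d,u,v,z):
    c,w=ray(d,u,v); return c+w*(z-c[2])/w[2]
def w2px(d,p):
    T=np.array(d['world_to_cam']);q=np.array(d['mtx'])@(T[:3,:3]@np.array(p)+T[:3,3]); return q[:2]/q[2]
E
python3 - <<'E'
from h import *
np.set_printoptions(precision=4,suppress=True)
for n in('top','side'):
    d=grab(n,n+'1.png');print(n,ray(d,320,240),d['mtx'][0][0])
s=manip.sense();print(s)
E
```

```text
top (array([ 0.3427, -0.0646,  1.084 ]), array([ 0.1723,  0.0301, -0.9846])) 469.07983976634983
side (array([ 0.0937, -0.9471,  1.2293]), array([ 0.2727,  0.6154, -0.7402])) 616.1433630920592
{'time_s': 0.1, 'qpos': array([-68.995 ,  19.1293,   2.2854,  84.0034,  -0.7672,  76.9657,
        -3.3524]), 'joint_velocities': array([-0.0641, -0.072 , -0.0078, -0.2439, -0.0412, -0.0966,  0.0984]), 'tau': array([  0.0041, -65.7804,   1.3404, -40.4701,  -0.0595,   0.0411,
         0.0001]), 'ee_pos': array([0.2918, 0.5804, 0.2218]), 'orientation': array([-179.917 ,    0.0064,  153.3091]), 'wrist_force': array([0.3532, 0.8208, 1.0001]), 'torque': array([-0.0117,  0.0151, -0.0127]), 'grasp_force': 0.0, 'width': 0.08712461556885072}
```

View pics/top1.png

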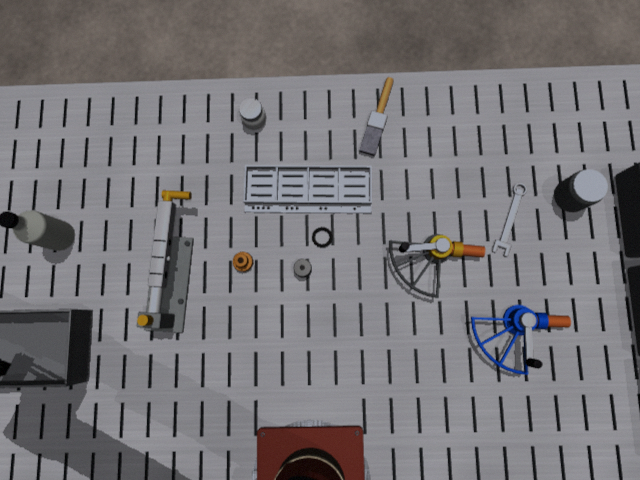

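View pics/side1.png

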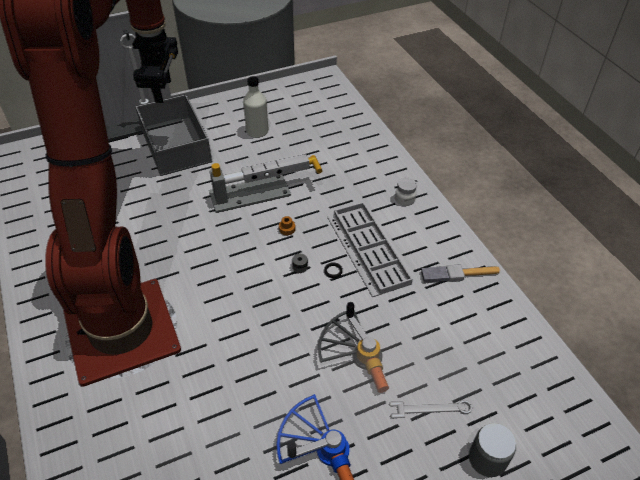

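Top view: yellow valve at (441,246) with its black knob at (403,247), and a blue decoy valve at (520,320). The spray arm is at about (160,255) and the tray at (308,188). There is an orange plug at (242,262), a grey cylinder at (302,267), and a pale cylinder at (252,108). Next I'll check the candidates enlarged.

Run:
```python
import cv2,numpy as np
t=cv2.imread('pics/top1.png');s=cv2.imread('pics/side1.png')
def c(i,u,v,r,w=266,h=266): return cv2.resize(i[max(v-r,0):v+r,max(u-r,0):u+r],(w,h),interpolation=cv2.INTER_CUBIC)
a=np.hstack([c(t,252,108,25),c(t,302,267,25),c(t,242,262,25)])
b=np.hstack([c(s,405,190,25),c(s,300,262,25),c(s,287,226,25)])
cv2.imwrite('pics/c1.png',np.vstack([a,b]))
a=np.hstack([cv2.resize(t[180:345,125:215],(327,600),interpolation=cv2.INTER_CUBIC),np.vstack([cv2.resize(t[220:310,380:500],(400,300),interpolation=cv2.INTER_CUBIC),cv2.resize(t[155:225,235:380],(400,300),interpolation=cv2.INTER_CUBIC)])])
cv2.imwrite('pics/c2.png',a)
```

```text
(no output)
```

View pics/c1.png

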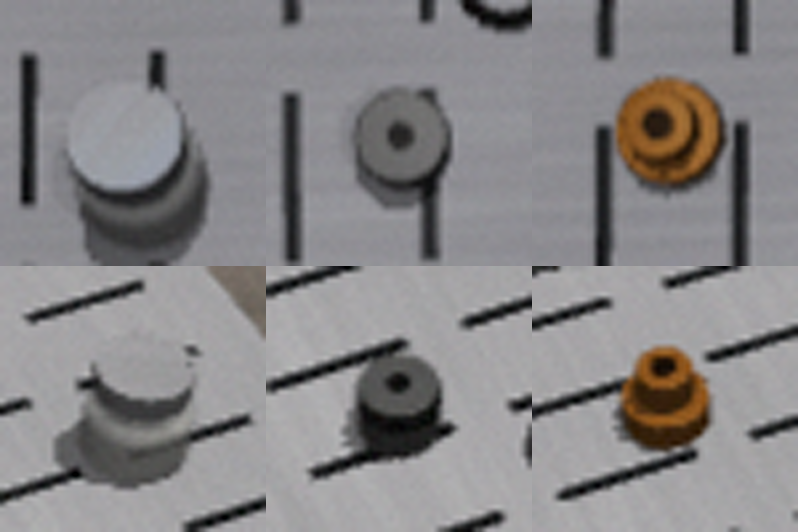

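View pics/c2.png

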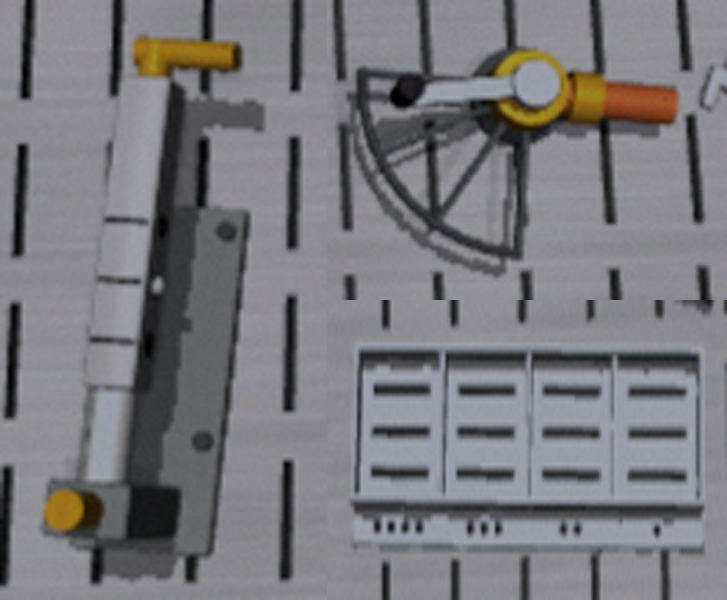

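The pale cylinder at (252,108) is a plain, ungrooved jar, so it isn't ours. The grey one at (302,267) is the piston, and I'll check its size. The bronze plug is at (241,261). Tray dots run 4 to 1 from left to right. The yellow valve matches; the blue one is excluded.

Run:
```python
from h import *
np.set_printoptions(precision=4,suppress=True)
d=grab('top');e=grab('side')
P=lambda u,v,z:px2w(d,u,v,z)
f=lambda x,y:(125+x/3.633,180+y/3.636)
print('tube lines',[P(*f(x,y),.091)[:2] for x,y in((126,218),(119.5,280),(112.5,340))])
print('tube end corners',[P(*f(x,y),.091)[:2] for x,y in((120,80),(170,78),(87,385),(132,388))])
print('button',P(*f(157,285),.075))
print('tray',[P(u,v,.022)[:2] for u,v in((245.9,166),(370.9,166.7),(245.1,201.7),(371.3,202.4))])
print('piston',P(302,267.4,.034),'diam',[P(u,267.5,.034)[1] for u in(293.5,311.5)])
print('plug',P(240.5,260.3,.038))
print('pivot cap',P(443.3,245.5,.07))
# dark knob blobs
for n,g,(u0,u1,v0,v1) in(('top',d,(395,412,238,256)),('side',e,(340,358,300,320))):
    im=g['img'][v0:v1,u0:u1].max(2); v,u=np.nonzero(im<45); print(n,len(u),u.mean()+u0,v.mean()+v0,u.min()+u0,u.max()+u0,v.min()+v0,v.max()+v0)
    if n=='top': a=(u.mean()+u0,v.mean()+v0)
    else: b=(u.mean()+u0,v.mean()+v0)
c1,w1=ray(d,*a);c2,w2=ray(e,*b)
s=np.linalg.lstsq(np.c_[w1,-w2],c2-c1,rcond=None)[0];print('knob',c1+w1*s[0],c2+w2*s[1])
# tri of side candidates
for nm,p,q in(('plug',(240.5,260.3),(262+(664-532)/5.32,201+(366-266)/5.32)),('piston',(302,267.4),(275+(399-266)/5.32,237+(381-266)/5.32))):
    c1,w1=ray(d,*p);c2,w2=ray(e,*q);s=np.linalg.lstsq(np.c_[w1,-w2],c2-c1,rcond=None)[0];print(nm,c1+w1*s[0],c2+w2*s[1])
```

```text
tube lines [array([0.5253, 0.3141]), array([0.488 , 0.3166]), array([0.4523, 0.3194])]
tube end corners [array([0.6103, 0.321 ]), array([0.6108, 0.2904]), array([0.4261, 0.3335]), array([0.4237, 0.3067])]
button [0.4867 0.2997 0.075 ]
tray [array([0.7112, 0.1404]), array([ 0.7006, -0.1553]), array([0.624 , 0.1416]), array([ 0.6142, -0.153 ])]
piston [0.4648 0.0093 0.034 ] diam [np.float64(0.028488889148956434), np.float64(-0.012133304357604624)]
plug [0.4837 0.148  0.038 ]
pivot cap [ 0.5013 -0.3015  0.07  ]
top 73 403.6027397260274 246.63013698630138 399 409 239 251
side 106 350.0943396226415 310.08490566037733 343 357 302 317
knob [ 0.5003 -0.2149  0.0742] [ 0.4953 -0.2137  0.0733]
plug [0.4841 0.1487 0.0346] [0.4815 0.1494 0.0344]
piston [0.465  0.0094 0.0319] [0.4622 0.0102 0.0316]
```

```bash
cat >> h.py <<'E'
from scipy.spatial.transform import Rotation as Ro
def plan(*wps):
    s=manip.sense(); p=np.array(s['ee_pos']); o=s['orientation']; R=Ro.from_euler('xyz',o,degrees=True).as_matrix()
    print('now',s['time_s'],p.round(4),np.round(o,2),'w',round(s['width'],4),'gf',s['grasp_force'],'F',np.round(s['wrist_force'],1))
    for x,y,z,yaw in wps:
        dy=(yaw-o[2]+180)%360-180
        print((x,y,z,yaw),'->',((R.T@(np.array([x,y,z])-p))/.03).round(2),round(-dy/8,2))
E
python3 - <<'E'
from h import *
d=grab('top')
for z in(.02,.04):
    a=px2w(d,389.9,242.5,z);b=px2w(d,437.9,296.5,z);v=a-b
    print(z,a,b,np.linalg.norm(v),np.degrees(np.arctan2(v[1],v[0]))-45)
plan((.55,.2,.25,105),(.498,-.2145,.15,90))
E
```

```text
0.02 [ 0.51906248 -0.19216545  0.02      ] [ 0.39373375 -0.29394528  0.02      ] 0.1614509921730909 -5.919846576065936
0.04 [ 0.5157465  -0.18976777  0.04      ] [ 0.39277366 -0.28963438  0.04      ] 0.1584160899906938 -5.919846576065943
now 0.25 [0.2919 0.5805 0.2221] [-179.96    0.    153.31] w 0.0868 gf 0.0 F [ 0.5 -0.5  0.3]
(0.55, 0.2, 0.25, 105) -> [-13.38  -7.47  -0.92] 6.04
(0.498, -0.2145, 0.15, 90) -> [-18.04 -20.59   2.42] 7.91
```

Request:
carry_out(commands=[[[-1.5,-1,-1],0.8],[[-3,-2,-1],1.6],[[-4.5,-3,-1],2.4],[[-6,-4,-1],3.2],[[-7.5,-5,-1],4],[[-9,-6,-1],4.8],[[-11,-7,-1],5.4],[[-13,-7.5,-1],6]])

```text
time_s: 1.05
ee_pos: [0.4998, 0.2456, 0.253]
orientation: [180.0, -0.0, 105.1]
wrist_force: [1.1, 1.4, 0.2]
width: 0.0872
grasp_force: 0.0
```

```bash
python3 -c "
from h import *
plan((.54,-.0,.2,90),(.498,-.2145,.15,90))"
```

```text
now 1.05 [0.4998 0.2456 0.253 ] [ 1.7997e+02 -4.0000e-02  1.0511e+02] w 0.0872 gf 0.0 F [1.1 1.4 0.2]
(0.54, -0.0, 0.2, 90) -> [-8.25 -0.84  1.76] 1.89
(0.498, -0.2145, 0.15, 90) -> [-14.79  -4.06   3.42] 1.89
```

Request:
carry_out(commands=[[[-1.5,-0.2,0.3],0.3],[[-3,-0.4,0.7],0.6],[[-4.5,-0.8,1],0.9],[[-6,-1.2,1.4],1.2],[[-7.5,-1.6,1.8],1.5],[[-9,-2,1.8],1.9],[[-10.5,-2.5,1.8],1.9],[[-10.5,-2.5,1.8],1.9]])

```text
time_s: 1.85
ee_pos: [0.5091, -0.0833, 0.199]
orientation: [180.0, 0.1, 89.6]
wrist_force: [-0.9, -0.1, 0.7]
width: 0.0869
grasp_force: 0.0
```

```bash
python3 -c "
from h import *
plan((.498,-.2145,.15,90),(.498,-.2145,.065,90))"
```

```text
now 1.85 [ 0.5091 -0.0833  0.199 ] [1.7996e+02 1.0000e-01 8.9560e+01] w 0.0869 gf 0.0 F [-0.9 -0.1  0.7]
(0.498, -0.2145, 0.15, 90) -> [-4.37 -0.34  1.64] -0.05
(0.498, -0.2145, 0.065, 90) -> [-4.37 -0.34  4.47] -0.05
```

Request:
carry_out(commands=[[[-1.4,-0.1,0.5],0],[[-2.9,-0.2,1],0],[[-4.37,-0.34,1.6],0],[[-4.37,-0.34,1.6],0],[[-4.37,-0.34,1.6],0]])

```text
time_s: 2.35
ee_pos: [0.4997, -0.2077, 0.1501]
orientation: [-179.9, 0.0, 90.0]
wrist_force: [0.4, 0.7, -0.0]
width: 0.0876
grasp_force: 0.0
```

```bash
python3 -c "
from h import *
plan((.498,-.2145,.15,90),(.498,-.2145,.065,90))"
```

```text
now 2.35 [ 0.4997 -0.2077  0.1501] [-1.7994e+02  1.0000e-02  8.9980e+01] w 0.0876 gf 0.0 F [ 0.4  0.7 -0. ]
(0.498, -0.2145, 0.15, 90) -> [-0.23 -0.06  0.  ] -0.0
(0.498, -0.2145, 0.065, 90) -> [-0.23 -0.05  2.84] -0.0
```

Request:
carry_out(commands=[[[-0.2,-0.05,0.8],0],[[-0.2,-0.05,1.6],0],[[-0.2,-0.05,2.4],0],[[-0.2,-0.05,2.8],0],[[-0.2,-0.05,2.8],0],[[-0.2,-0.05,2.8],0]])

```text
time_s: 2.95
ee_pos: [0.4995, -0.2126, 0.0674]
orientation: [180.0, 0.0, 90.2]
wrist_force: [0.4, 0.0, 0.4]
width: 0.0871
grasp_force: 0.0
```

Request:
carry_out(commands=[[[0,0,0],0],[[0,0,0],0],[[0,0,0],0],[[0,0,0],0],[[0,0,0],0],[[0,0,0],0],[[0,0,0],0],[[0,0,0],0]], jaw=10)

```text
time_s: 3.75
ee_pos: [0.4987, -0.2131, 0.0665]
orientation: [-180.0, 0.0, 90.1]
wrist_force: [0.1, -0.1, 0.2]
width: 0.0312
grasp_force: 0.0
```

Run:
```python
from h import *
d=grab('top','top2.png');e=grab('side','side2.png')
import cv2
t=cv2.imread('pics/top2.png')[190:320,360:490];s=cv2.imread('pics/side2.png')[260:400,290:430]
cv2.imwrite('pics/c3.png',np.hstack([cv2.resize(t,(400,400)),cv2.resize(s,(400,400))]))
p=np.array([.502,-.302])
for th in(1.43,1.2,.9,.6,.3,.03):
    a=np.radians(174)-th; q=p+.088*np.array([np.cos(a),np.sin(a)]); print(th,end=' ');plan((*q,.066,90))
```

```text
1.43 now 3.85 [ 0.4987 -0.2131  0.0665] [-179.99    0.     90.11] w 0.0231 gf 0.0 F [-0.2 -1.  -0.7]
(np.float64(0.49882595031148225), np.float64(-0.21405726062616187), 0.066, 90) -> [-0.03  0.    0.02] 0.01
1.2 now 3.85 [ 0.4987 -0.2131  0.0665] [-179.99    0.     90.11] w 0.0231 gf 0.0 F [-0.2 -1.  -0.7]
(np.float64(0.4788605665468649), np.float64(-0.2170967219745437), 0.066, 90) -> [-0.13 -0.66  0.02] 0.01
0.9 now 3.85 [ 0.4987 -0.2131  0.0665] [-179.99    0.     90.11] w 0.0231 gf 0.0 F [-0.2 -1.  -0.7]
(np.float64(0.45480342061621826), np.float64(-0.22772697061200214), 0.066, 90) -> [-0.48 -1.46  0.02] 0.01
0.6 now 3.85 [ 0.4987 -0.2131  0.0665] [-179.99    0.     90.11] w 0.0231 gf 0.0 F [-0.2 -1.  -0.7]
(np.float64(0.43496220455865514), np.float64(-0.24499180776095067), 0.066, 90) -> [-1.06 -2.13  0.02] 0.01
0.3 now 3.85 [ 0.4987 -0.2131  0.0665] [-179.99    0.     90.11] w 0.0231 gf 0.0 F [-0.2 -1.  -0.7]
(np.float64(0.4211092751124718), np.float64(-0.26734901693789587), 0.066, 90) -> [-1.8  -2.59  0.02] 0.01
0.03 now 3.85 [ 0.4987 -0.2131  0.0665] [-179.99    0.     90.11] w 0.0231 gf 0.0 F [-0.2 -1.  -0.7]
(np.float64(0.41479736707262493), np.float64(-0.290180490258328), 0.066, 90) -> [-2.56 -2.8   0.02] 0.01
```

View pics/c3.png

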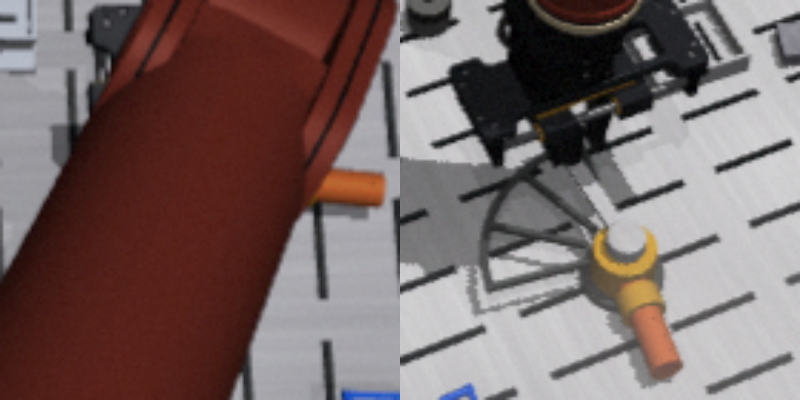

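The side crop (right) shows the fingers closing around the knob at about (590,135), with the four marks clear. I'll let the grip finish, then swing.

Request:
carry_out(commands=[[[0,0,0],0],[[0,0,0],0],[[0,0,0],0]])

```text
time_s: 4.15
ee_pos: [0.4986, -0.213, 0.0665]
orientation: [-180.0, -0.0, 90.1]
wrist_force: [-0.7, 0.8, -0.2]
width: 0.0175
grasp_force: 30.0
```

Request:
carry_out(commands=[[[-0.04,-0.3,0],0],[[-0.13,-0.66,0],0],[[-0.28,-1.06,0],0],[[-0.48,-1.46,0],0],[[-0.75,-1.8,0],0],[[-1.06,-2.13,0],0],[[-1.4,-2.37,0],0],[[-1.8,-2.59,0],0]])

```text
time_s: 4.95
ee_pos: [0.4223, -0.2665, 0.0672]
orientation: [179.8, -0.0, 90.2]
wrist_force: [5.9, 5.6, 0.7]
width: 0.0173
grasp_force: 30.0
```

Request:
carry_out(commands=[[[-0.2,-0.08,0],0],[[-0.5,-0.16,0],0],[[-0.8,-0.22,0],0],[[-0.8,-0.22,0],0],[[-0.8,-0.22,0],0]])

```text
time_s: 5.45
ee_pos: [0.4156, -0.2915, 0.0672]
orientation: [179.9, 0.0, 90.1]
wrist_force: [4.1, 1.9, 4.8]
width: 0.017
grasp_force: 30.0
```

Request:
carry_out(commands=[[[0,0,0],0],[[0,0,0],0],[[0,0,0],0],[[0,0,0],0],[[0,0,-1.2],0],[[0,0,-2.6],0],[[0,0,-4],0],[[0,0,-5],0]], jaw=87)

```text
time_s: 6.25
ee_pos: [0.4145, -0.2918, 0.219]
orientation: [179.9, 0.0, 90.1]
wrist_force: [1.2, -0.2, -0.8]
width: 0.0735
grasp_force: 0.0
```

Request:
carry_out(commands=[[[1.5,1,0],-1],[[3,2,0],-2],[[4.5,3,0],-3],[[6,3.7,0],-4],[[7.5,3.7,0],-5],[[9,3.7,0],-6],[[10.5,3.7,0],-7],[[12,3.7,0],-8]])

```text
time_s: 7.05
ee_pos: [0.5243, 0.0708, 0.2164]
orientation: [-180.0, -0.0, 154.4]
wrist_force: [1.0, -0.5, 0.4]
width: 0.0871
grasp_force: 0.0
```

Run:
```python
from h import *
d=grab('top','top3.png');e=grab('side','side3.png')
t=cv2.imread('pics/top3.png')[200:320,370:490];s=cv2.imread('pics/side3.png')[280:400,290:410]
cv2.imwrite('pics/c4.png',np.hstack([cv2.resize(t,(400,400)),cv2.resize(s,(400,400))]))
plan((.488,.316,.16,175.7))
```

```text
now 7.15 [0.5239 0.0762 0.2159] [ 1.7996e+02 -1.1000e-01  1.5490e+02] w 0.0868 gf 0.0 F [0.6 0.1 0.9]
(0.488, 0.316, 0.16, 175.7) -> [4.47 6.73 1.88] -2.6
```

View pics/c4.png

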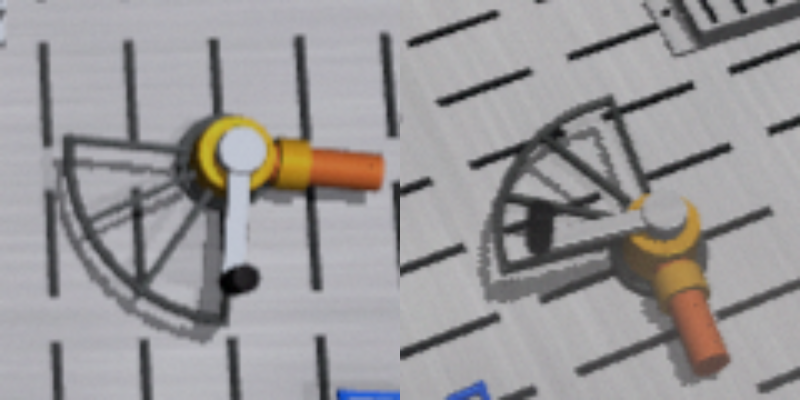

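Left crop (top view): the handle runs from (240,148) to (240,278), parallel to the first mark, so it's shut. On to the spray arm.

Request:
carry_out(commands=[[[1,1.2,0],-0.9],[[2,2.4,0],-1.8],[[3,3.6,0.5],-2.6],[[3.7,4.8,1],-2.6],[[4.47,6,1.5],-2.6],[[4.47,6.73,1.88],-2.6],[[4.47,6.73,1.88],-2.6],[[4.47,6.73,1.88],-2.6]])

```text
time_s: 7.95
ee_pos: [0.4925, 0.3081, 0.1595]
orientation: [-179.9, -0.0, 174.9]
wrist_force: [-0.1, -0.0, 0.3]
width: 0.0866
grasp_force: 0.0
```

```bash
python3 -c "
from h import *
plan((.488,.316,.056,175.7))"
```

```text
now 7.95 [0.4925 0.3081 0.1595] [-1.7989e+02 -4.0000e-02  1.7486e+02] w 0.0866 gf 0.0 F [-0.1 -0.   0.3]
(0.488, 0.316, 0.056, 175.7) -> [0.17 0.25 3.45] -0.11
```

Request:
carry_out(commands=[[[0,0,0],0],[[0,0,0],0],[[0,0,0],0]])

```text
time_s: 8.25
ee_pos: [0.4928, 0.3084, 0.1608]
orientation: [180.0, 0.0, 174.8]
wrist_force: [-0.2, 0.1, 0.1]
width: 0.0874
grasp_force: 0.0
```

```bash
python3 -c "
from h import *
plan((.488,.316,.056,175.7))"
```

```text
now 8.25 [0.4928 0.3084 0.1608] [1.7996e+02 3.0000e-02 1.7483e+02] w 0.0874 gf 0.0 F [-0.2  0.1  0.1]
(0.488, 0.316, 0.056, 175.7) -> [0.18 0.24 3.49] -0.11
```

Request:
carry_out(commands=[[[0.18,0.24,0],-0.1],[[0.18,0.24,0.5],-0.1],[[0.18,0.24,1.3],-0.1],[[0.18,0.24,2.1],-0.1],[[0.18,0.24,2.9],-0.1],[[0.18,0.24,3.5],-0.1],[[0.18,0.24,3.5],-0.1],[[0.18,0.24,3.5],-0.1]])

```text
time_s: 9.05
ee_pos: [0.4873, 0.3167, 0.0548]
orientation: [-180.0, -0.0, 175.7]
wrist_force: [-0.2, 0.8, -0.1]
width: 0.0871
grasp_force: 0.0
```

Request:
carry_out(commands=[[[0,0,0],0],[[0,0,0],0],[[0,0,0],0],[[0,0,0],0],[[0,0,0],0],[[0,0,0],0],[[0,0,0],0],[[0,0,0],0]], jaw=25)

```text
time_s: 9.85
ee_pos: [0.4877, 0.3177, 0.0551]
orientation: [179.9, 0.0, 175.7]
wrist_force: [1.7, -4.4, -6.2]
width: 0.0318
grasp_force: 30.1
```

```bash
python3 -c "
from h import *
c,s=np.cos(np.radians(-4.3)),np.sin(np.radians(-4.3))
p=manip.sense()['ee_pos']
plan((.488,.316,.056,175.7),(p[0]-.036*c,p[1]-.036*s,p[2],175.7))"
```

```text
now 9.85 [0.4877 0.3177 0.0551] [1.7992e+02 2.0000e-02 1.7571e+02] w 0.0318 gf 30.060285656381502 F [ 1.7 -4.4 -6.2]
(0.488, 0.316, 0.056, 175.7) -> [-0.01 -0.05 -0.03] 0.0
(np.float64(0.4517964012190961), np.float64(0.3203635495037434), np.float64(0.05509383315113446), 175.7) -> [ 1.2  0.  -0. ] 0.0
```

Gripped with the button flush: width is 32 mm. Sliding in 36 mm along tool +x.

Request:
carry_out(commands=[[[0.2,0,0],0],[[0.4,0,0],0],[[0.6,0,0],0],[[0.8,0,0],0],[[1,0,0],0],[[1.2,0,0],0],[[1.2,0,0],0],[[1.2,0,0],0]])

```text
time_s: 10.65
ee_pos: [0.451, 0.3207, 0.0551]
orientation: [179.9, -0.0, 175.8]
wrist_force: [-1.0, 5.3, -3.6]
width: 0.0319
grasp_force: 30.0
```

Run:
```python
from h import *
e=grab('side','side4.png');d=grab('top','top4.png')
plan()
s=cv2.imread('pics/side4.png')[120:230,200:340];t=cv2.imread('pics/top4.png')[180:345,125:215]
cv2.imwrite('pics/c5.png',np.hstack([cv2.resize(s,(480,400),interpolation=2),cv2.resize(t,(218,400),interpolation=2)]))
```

```text
now 10.75 [0.4511 0.3207 0.0551] [ 1.7993e+02 -5.0000e-02  1.7575e+02] w 0.0319 gf 30.03300226140027 F [-1.8  4.9 -3.8]
```

View pics/c5.png

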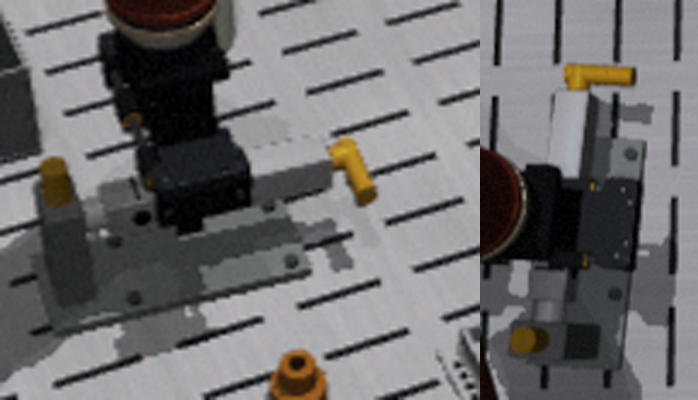

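The tube is in; the gripper hides the button. I'll test the lock by nudging.

Request:
carry_out(commands=[[[-0.1,0,0],0],[[-0.15,0,0],0],[[-0.15,0,0],0],[[-0.15,0,0],0]])

```text
time_s: 11.15
ee_pos: [0.4538, 0.3205, 0.055]
orientation: [180.0, -0.2, 175.8]
wrist_force: [-9.0, 3.8, 4.2]
width: 0.0314
grasp_force: 30.0
```

Request:
carry_out(commands=[[[0.1,0,0],0],[[0.15,0,0],0],[[0.15,0,0],0],[[0.15,0,0],0]])

```text
time_s: 11.55
ee_pos: [0.4517, 0.3206, 0.0551]
orientation: [179.9, 0.0, 175.7]
wrist_force: [0.8, 5.6, -4.6]
width: 0.0316
grasp_force: 30.0
```

Request:
carry_out(commands=[[[0,0,0],0],[[0,0,0],0],[[0,0,0],0],[[0,0,0],0],[[0,0,-1.2],0],[[0,0,-2.6],0],[[0,0,-4],0],[[0,0,-5],0]], jaw=87)

```text
time_s: 12.35
ee_pos: [0.4523, 0.3196, 0.2082]
orientation: [179.9, 0.1, 175.7]
wrist_force: [-0.4, 1.2, -0.1]
width: 0.0845
grasp_force: 0.0
```

Request:
carry_out(commands=[[[-1,-1,0],1],[[-2,-2,0],2],[[-3,-3,0],3],[[-4,-4,0],4],[[-4,-5,0],5],[[-4,-6,0],6],[[-4,-7,0],7],[[-4,-8,0],8]])

```text
time_s: 13.15
ee_pos: [0.5532, 0.0697, 0.2052]
orientation: [-180.0, 0.0, 111.4]
wrist_force: [0.5, -0.2, -0.1]
width: 0.0873
grasp_force: 0.0
```

Run:
```python
from h import *
e=grab('side','side5.png');d=grab('top','top5.png')
s=cv2.imread('pics/side5.png')[140:290,200:360];t=cv2.imread('pics/top5.png')[180:345,125:325]
cv2.imwrite('pics/c6.png',np.hstack([cv2.resize(s,(426,400),interpolation=2),cv2.resize(t,(364,400)[:2] if 0 else (370,400),interpolation=2)]))
plan((.4637,.0097,.10,88))
```

```text
now 13.25 [0.5534 0.0659 0.2056] [-1.8000e+02  7.0000e-02  1.1109e+02] w 0.0872 gf 0.0 F [ 0.3 -0.9  0.6]
(0.4637, 0.0097, 0.1, 88) -> [-0.67 -3.46  3.52] 2.89
```

View pics/c6.png

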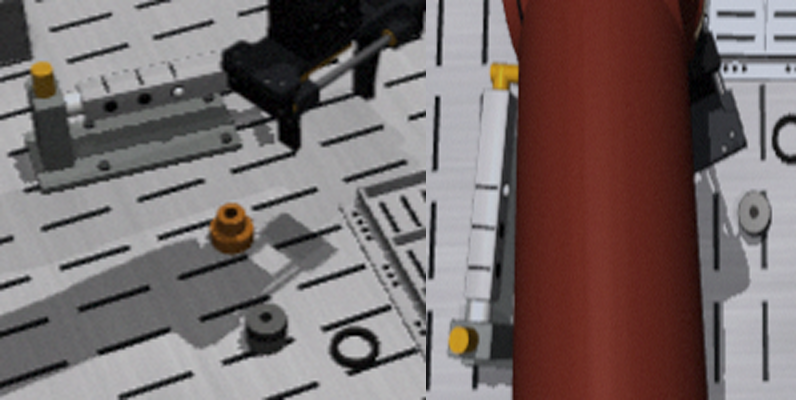

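The button (bright, crop (178,92)) is out in the third hole with the other two holes dark, so the innermost position is locked. Piston and plug haven't moved. Now the piston.

Request:
carry_out(commands=[[[0,-1,0.8],1],[[-0.3,-2,1.6],2],[[-0.67,-3,2.4],2.9],[[-0.67,-3.46,3.2],2.9],[[-0.67,-3.46,3.5],2.9],[[-0.67,-3.46,3.5],2.9],[[-0.67,-3.46,3.5],2.9],[[-0.67,-3.46,3.5],2.9]])

```text
time_s: 14.05
ee_pos: [0.466, 0.0148, 0.1012]
orientation: [179.9, -0.0, 88.6]
wrist_force: [0.1, 0.4, 0.8]
width: 0.0867
grasp_force: 0.0
```

Run:
```python
from h import *
plan((.4637,.0097,.012,88))
```

```text
now 14.05 [0.466  0.0148 0.1012] [179.9   -0.    88.58] w 0.0867 gf 0.0 F [0.1 0.4 0.8]
(0.4637, 0.0097, 0.012, 88) -> [-0.17 -0.08  2.97] 0.07
```

Request:
carry_out(commands=[[[-0.17,-0.08,0.5],0],[[-0.17,-0.08,1.2],0],[[-0.17,-0.08,1.9],0],[[-0.17,-0.08,2.6],0],[[-0.17,-0.08,2.97],0],[[-0.17,-0.08,2.97],0],[[-0.17,-0.08,2.97],0]])

```text
time_s: 14.75
ee_pos: [0.4626, 0.0092, 0.0118]
orientation: [180.0, 0.0, 88.5]
wrist_force: [-0.1, -0.2, 0.6]
width: 0.0868
grasp_force: 0.0
```

Request:
carry_out(commands=[[[0,0,0],0],[[0,0,0],0],[[0,0,0],0],[[0,0,0],0],[[0,0,0],0],[[0,0,0],0],[[0,0,0],0],[[0,0,0],0]], jaw=30)

```text
time_s: 15.55
ee_pos: [0.4621, 0.0091, 0.0111]
orientation: [180.0, 0.0, 88.5]
wrist_force: [-0.3, 1.2, 0.1]
width: 0.0392
grasp_force: 30.0
```

Run:
```python
from h import *
plan((.6612,-.0436,.09,88),(.6612,-.0436,.017,88))
```

```text
now 15.55 [0.4621 0.0091 0.0111] [179.99   0.    88.51] w 0.0392 gf 29.999253060668707 F [-0.3  1.2  0.1]
(0.6612, -0.0436, 0.09, 88) -> [-1.58  6.68 -2.63] 0.06
(0.6612, -0.0436, 0.017, 88) -> [-1.58  6.68 -0.2 ] 0.06
```

Request:
carry_out(commands=[[[0,0,-0.6],0],[[0,0,-1.6],0],[[0,0,-2.6],0],[[-0.4,1.2,-2.63],0],[[-0.7,2.6,-2.63],0],[[-1,4,-2.63],0],[[-1.3,5.4,-2.63],0],[[-1.58,6.68,-2.63],0]])

```text
time_s: 16.35
ee_pos: [0.6624, -0.0436, 0.089]
orientation: [-179.9, 0.0, 88.6]
wrist_force: [-0.1, 0.4, -1.7]
width: 0.0394
grasp_force: 30.0
```

Request:
carry_out(commands=[[[0,0,0],0],[[0,0,0],0],[[0,0,0],0]])

```text
time_s: 16.65
ee_pos: [0.6599, -0.0433, 0.0894]
orientation: [-179.9, -0.0, 88.5]
wrist_force: [-0.7, 0.1, -2.1]
width: 0.0395
grasp_force: 30.0
```

Run:
```python
from h import *
e=grab('side','side6.png')
s=cv2.imread('pics/side6.png')[150:310,290:450]
cv2.imwrite('pics/c7.png',cv2.resize(s,(560,560),interpolation=2))
plan((.6612,-.0436,.017,88))
```

```text
now 16.7 [ 0.66   -0.0431  0.0898] [-1.7994e+02 -3.0000e-02  8.8520e+01] w 0.0395 gf 29.999899151735008 F [ 0.5  0.1 -2.3]
(0.6612, -0.0436, 0.017, 88) -> [-0.02  0.04  2.43] 0.06
```

View pics/c7.png

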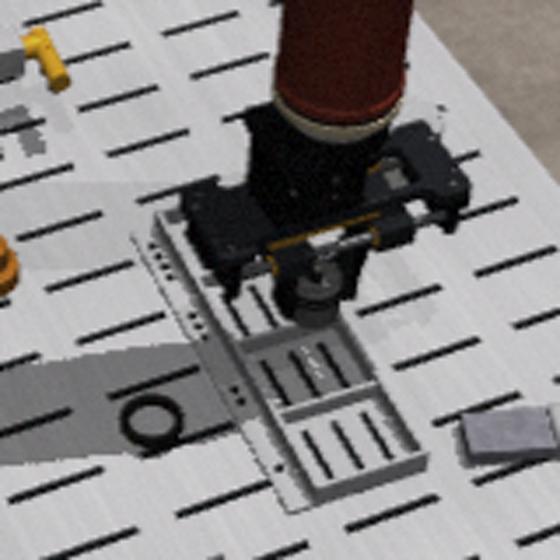

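The piston is held (crop (320,290)) over the two-dot pocket. Lowering.

Request:
carry_out(commands=[[[-0.02,0.04,0.5],0],[[-0.02,0.04,1],0],[[-0.02,0.04,1.5],0],[[-0.02,0.04,2],0],[[-0.02,0.04,2.3],0],[[-0.02,0.04,2.43],0],[[-0.02,0.04,2.43],0],[[-0.02,0.04,2.43],0]])

```text
time_s: 17.5
ee_pos: [0.6626, -0.0443, 0.0175]
orientation: [180.0, 0.0, 88.5]
wrist_force: [-0.4, 0.5, -2.2]
width: 0.0394
grasp_force: 30.0
```

Request:
carry_out(commands=[[[0,0,0],0],[[0,0,0],0],[[0,0,0],0],[[0,0,0],0],[[0,0,-0.5],0],[[0,0,-1.5],0],[[0,0,-2.5],0],[[0,0,-3.5],0]], jaw=48)

```text
time_s: 18.3
ee_pos: [0.6623, -0.0444, 0.1245]
orientation: [180.0, 0.0, 88.5]
wrist_force: [-0.2, 1.1, 0.9]
width: 0.0483
grasp_force: 0.0
```

Run:
```python
from h import *
plan((.55,.149,.1,88),(.483,.149,.1,88),(.483,.149,.02,88))
```

```text
now 18.3 [ 0.6623 -0.0444  0.1245] [1.7996e+02 1.0000e-02 8.8490e+01] w 0.0483 gf 0.0 F [-0.2  1.1  0.9]
(0.55, 0.149, 0.1, 88) -> [ 6.34 -3.91  0.81] 0.06
(0.483, 0.149, 0.1, 88) -> [ 6.29 -6.14  0.81] 0.06
(0.483, 0.149, 0.02, 88) -> [ 6.29 -6.15  3.48] 0.06
```

Request:
carry_out(commands=[[[1,-1,0],0],[[2,-2,0],0],[[3,-3,0],0],[[4.2,-4,0],0],[[5.3,-5,0],0],[[6.29,-6.14,0.3],0],[[6.29,-6.14,0.3],0],[[6.29,-6.14,0.3],0]], jaw=60)

```text
time_s: 19.1
ee_pos: [0.4827, 0.1502, 0.1141]
orientation: [180.0, -0.1, 88.6]
wrist_force: [-0.2, 0.0, 0.3]
width: 0.0599
grasp_force: 0.0
```

Run:
```python
from h import *
e=grab('side','side7.png');d=grab('top','top7.png')
s=cv2.imread('pics/side7.png')[190:310,260:420];t=cv2.imread('pics/top7.png')[150:290,220:380]
cv2.imwrite('pics/c8.png',np.hstack([cv2.resize(s,(400,300),interpolation=2),cv2.resize(t,(400,350),interpolation=2)[:300]]))
plan((.483,.149,.02,88))
```

```text
now 19.2 [0.484  0.1486 0.114 ] [ 1.7992e+02 -2.0000e-02  8.8440e+01] w 0.0602 gf 0.0 F [ 0.2 -0.2  0.4]
(0.483, 0.149, 0.02, 88) -> [ 0.01 -0.04  3.13] 0.05
```

View pics/c8.png

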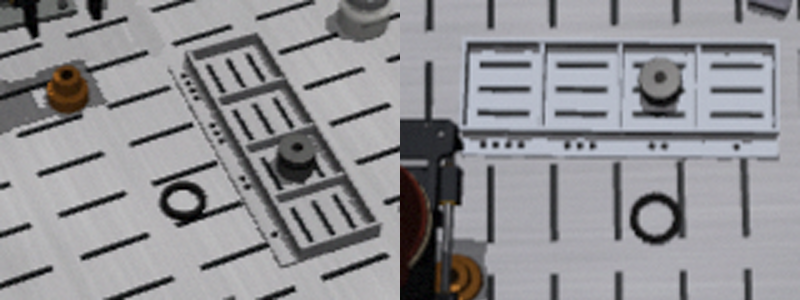

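The piston sits in the middle of the two-dot pocket and the plug hasn't moved. Descending on its spigot.

Request:
carry_out(commands=[[[0,-0.02,0.7],0],[[0,-0.02,1.4],0],[[0,-0.02,2.1],0],[[0,-0.02,2.8],0],[[0,-0.02,3.1],0],[[0,-0.02,3.1],0],[[0,-0.02,3.1],0]])

```text
time_s: 19.9
ee_pos: [0.4832, 0.1489, 0.0208]
orientation: [180.0, 0.0, 88.4]
wrist_force: [0.6, -1.5, 1.0]
width: 0.06
grasp_force: 0.0
```

Request:
carry_out(commands=[[[0,0,0],0],[[0,0,0],0],[[0,0,0],0],[[0,0,0],0],[[0,0,0],0],[[0,0,0],0],[[0,0,0],0],[[0,0,0],0]], jaw=20)

```text
time_s: 20.7
ee_pos: [0.4825, 0.1494, 0.0202]
orientation: [180.0, -0.0, 88.5]
wrist_force: [-0.5, -0.6, 4.2]
width: 0.029
grasp_force: 30.0
```

Run:
```python
from h import *
plan((.6638,.0304,.1,88),(.6638,.0304,.026,88))
```

```text
now 20.7 [0.4825 0.1494 0.0202] [ 1.7999e+02 -1.0000e-02  8.8510e+01] w 0.029 gf 30.000725984573364 F [-0.5 -0.6  4.2]
(0.6638, 0.0304, 0.1, 88) -> [-3.81  6.15 -2.66] 0.06
(0.6638, 0.0304, 0.026, 88) -> [-3.81  6.14 -0.19] 0.06
```

Request:
carry_out(commands=[[[0,0,-0.6],0],[[0,0,-1.6],0],[[0,0,-2.6],0],[[-0.8,1.2,-2.66],0],[[-1.6,2.5,-2.66],0],[[-2.4,3.8,-2.66],0],[[-3.2,5,-2.66],0],[[-3.81,6.15,-2.66],0]])

```text
time_s: 21.5
ee_pos: [0.6646, 0.0283, 0.0989]
orientation: [-179.9, 0.1, 88.5]
wrist_force: [0.7, 0.5, -1.8]
width: 0.0291
grasp_force: 30.0
```

Request:
carry_out(commands=[[[0,0,0],0],[[0,0,0],0],[[0,0,0],0]])

```text
time_s: 21.8
ee_pos: [0.6628, 0.0311, 0.0991]
orientation: [-179.9, -0.0, 88.5]
wrist_force: [0.2, 0.9, -1.9]
width: 0.029
grasp_force: 30.0
```

Run:
```python
from h import *
e=grab('side','side8.png')
s=cv2.imread('pics/side8.png')[150:310,290:450]
cv2.imwrite('pics/c9.png',cv2.resize(s,(500,500),interpolation=2))
plan((.6638,.0304,.0255,88))
```

```text
now 21.85 [0.6628 0.0315 0.0994] [-1.7992e+02 -4.0000e-02  8.8580e+01] w 0.0289 gf 29.999548494815826 F [-0.5  0.7 -3.1]
(0.6638, 0.0304, 0.0255, 88) -> [-0.04  0.04  2.46] 0.07
```

View pics/c9.png

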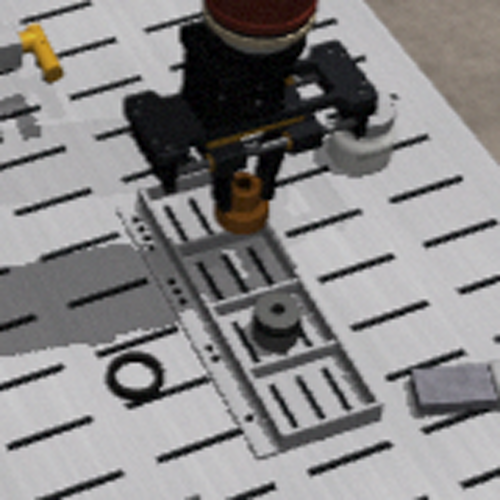

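The plug is held over the three-dot pocket and the piston is still in pocket 2. Lowering.

Request:
carry_out(commands=[[[-0.04,0.04,0.5],0],[[-0.04,0.04,1],0],[[-0.04,0.04,1.4],0],[[-0.04,0.04,1.8],0],[[-0.04,0.04,2.1],0],[[-0.04,0.04,2.3],0],[[-0.04,0.04,2.42],0],[[-0.04,0.04,2.42],0]])

```text
time_s: 22.65
ee_pos: [0.6649, 0.029, 0.0269]
orientation: [-180.0, 0.0, 88.5]
wrist_force: [-0.1, -0.3, -3.3]
width: 0.0291
grasp_force: 30.0
```

Request:
carry_out(commands=[[[0,0,0],0],[[0,0,0],0],[[0,0,0],0],[[0,0,0],0],[[0,0,-0.5],0],[[0,0,-1.5],0],[[0,0,-2.5],0],[[0,0,-4],0]], jaw=46)

```text
time_s: 23.45
ee_pos: [0.6639, 0.029, 0.1479]
orientation: [-179.9, 0.0, 88.5]
wrist_force: [1.0, -0.2, 0.2]
width: 0.0457
grasp_force: 0.0
```

Run:
```python
from h import *
plan((.4873,.3167,.16,175.7))
```

```text
now 23.45 [0.6639 0.029  0.1479] [-1.7986e+02  4.0000e-02  8.8500e+01] w 0.0457 gf 0.0 F [ 1.  -0.2  0.2]
(0.4873, 0.3167, 0.16, 175.7) -> [ 9.43 -6.14 -0.39] -10.9
```

Request:
carry_out(commands=[[[1,-0.7,-0.8],-1],[[2,-1.4,-1.8],-2],[[3,-2.1,-1.8],-3],[[4,-2.8,-1.8],-4],[[5,-3.5,-1.8],-5],[[6,-4,-1.8],-6],[[7,-5,-1.8],-7],[[7,-5,-1.8],-8]], jaw=87)

```text
time_s: 24.25
ee_pos: [0.5169, 0.2485, 0.2025]
orientation: [179.9, -0.1, 153.3]
wrist_force: [0.7, -0.6, 0.6]
width: 0.0864
grasp_force: 0.0
```

Run:
```python
from h import *
plan((.4873,.3167,.16,175.7))
e=grab('side','side9.png');d=grab('top','top9.png')
s=cv2.imread('pics/side9.png')[190:310,290:450]
t=cv2.imread('pics/top9.png')[150:230,230:390]
cv2.imwrite('pics/c10.png',np.vstack([cv2.resize(s,(480,360),interpolation=2),cv2.resize(t,(480,240),interpolation=2)]))
```

```text
now 24.25 [0.5169 0.2485 0.2025] [ 1.7988e+02 -1.1000e-01  1.5327e+02] w 0.0864 gf 0.0 F [ 0.7 -0.6  0.6]
(0.4873, 0.3167, 0.16, 175.7) -> [1.9  1.58 1.42] -2.8
```

View pics/c10.png

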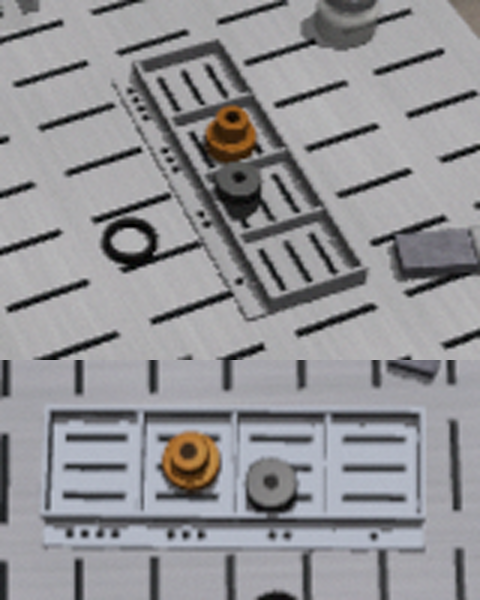

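The plug is in pocket 3. The piston has been knocked to the lower-left of pocket 2, so I'll measure the offsets.

Run:
```python
from h import *
d=grab('top','top10.png');e=grab('side','s10.png')
for n,p,q,z,c in(('piston',(320,190.3),(290+238/3,190+178/3),.038,(.6612,-.0436)),('plug',(230+188/3,150+92/3),(290+232/3,190+117/3),.042,(.6638,.0304))):
    a=px2w(d,*p,z);b=px2w(e,*q,z)
    c1,w1=ray(d,*p);c2,w2=ray(e,*q);s=np.linalg.lstsq(np.c_[w1,-w2],c2-c1,rcond=None)[0];m=(c1+w1*s[0]+c2+w2*s[1])/2
    print(n,a,b,'tri',m,np.linalg.norm(m[:2]-c))
plan()
```

```text
piston [ 0.64204154 -0.03484342  0.038     ] [ 0.63614085 -0.0374304   0.038     ] tri [ 0.64073371 -0.03420076  0.03371967] 0.022521430984837068
plug [0.66566891 0.02772963 0.042     ] [0.66179153 0.02585845 0.042     ] tri [0.66493852 0.02830339 0.03902885] 0.002385792535714871
now 24.45 [0.5213 0.2419 0.2022] [1.7996e+02 6.0000e-02 1.5218e+02] w 0.0868 gf 0.0 F [-0.4  0.5 -0.2]
```

Both are flat in their pockets. The piston is about 22 mm off centre, and the pocket walls cap that at 26 mm, under the 30 mm limit, so I'll leave it. Now the spray arm, outward.

Request:
carry_out(commands=[[[0.5,0.5,0.3],-1],[[1,1,0.7],-2],[[1.5,1.3,1],-2.9],[[2,1.8,1.4],-2.9],[[2,1.8,1.4],-2.9],[[2,1.8,1.4],-2.9],[[2,1.8,1.4],-2.9]])

```text
time_s: 25.15
ee_pos: [0.4935, 0.3169, 0.1599]
orientation: [-180.0, 0.1, 175.5]
wrist_force: [0.4, -0.3, -0.4]
width: 0.0869
grasp_force: 0.0
```

Run:
```python
from h import *
plan((.4875,.3167,.055,175.7))
```

```text
now 25.15 [0.4935 0.3169 0.1599] [-1.7999e+02  6.0000e-02  1.7548e+02] w 0.0869 gf 0.0 F [ 0.4 -0.3 -0.4]
(0.4875, 0.3167, 0.055, 175.7) -> [ 0.2  -0.02  3.5 ] -0.03
```

Request:
carry_out(commands=[[[0.2,0,0.5],0],[[0.2,0,1.3],0],[[0.2,0,2.1],0],[[0.2,0,2.9],0],[[0.2,0,3.5],0],[[0.2,0,3.5],0],[[0.2,0,3.5],0]])

```text
time_s: 25.85
ee_pos: [0.4871, 0.3182, 0.0551]
orientation: [180.0, 0.0, 175.6]
wrist_force: [0.4, 0.4, 0.5]
width: 0.087
grasp_force: 0.0
```

Request:
carry_out(commands=[[[0,0,0],0],[[0,0,0],0],[[0,0,0],0],[[0,0,0],0],[[0,0,0],0],[[0,0,0],0],[[0,0,0],0],[[0,0,0],0]], jaw=25)

```text
time_s: 26.65
ee_pos: [0.4862, 0.3178, 0.054]
orientation: [-179.9, -0.0, 175.7]
wrist_force: [1.3, -4.0, -2.8]
width: 0.0318
grasp_force: 30.0
```

Request:
carry_out(commands=[[[-0.2,0,0],0],[[-0.4,0,0],0],[[-0.6,0,0],0],[[-0.8,0,0],0],[[-1,0,0],0],[[-1.2,0,0],0],[[-1.2,0,0],0],[[-1.2,0,0],0]])

```text
time_s: 27.45
ee_pos: [0.5228, 0.3147, 0.054]
orientation: [-179.9, 0.0, 175.6]
wrist_force: [2.1, -5.6, 0.5]
width: 0.0319
grasp_force: 30.0
```

Request:
carry_out(commands=[[[-0.1,0,0],0],[[-0.15,0,0],0],[[-0.15,0,0],0],[[-0.15,0,0],0]])

```text
time_s: 27.85
ee_pos: [0.5244, 0.3145, 0.054]
orientation: [-179.8, -0.3, 175.7]
wrist_force: [-11.6, -8.0, 10.1]
width: 0.0321
grasp_force: 30.0
```

Locked in the next hole: 11.6 N of resistance. Release, step back to the pinch point, press and slide again.

Request:
carry_out(commands=[[[0.13,0,0],0],[[0.13,0,0],0],[[0.13,0,0],0]])

```text
time_s: 28.15
ee_pos: [0.5223, 0.3147, 0.054]
orientation: [-179.9, -0.1, 175.6]
wrist_force: [-2.8, -6.9, 2.8]
width: 0.0318
grasp_force: 30.0
```

Request:
carry_out(commands=[[[0,0,0],0],[[0,0,0],0],[[0,0,0],0],[[0,0,0],0],[[0,0,0],0],[[0,0,0],0],[[0,0,0],0],[[0,0,0],0]], jaw=87)

```text
time_s: 28.95
ee_pos: [0.5228, 0.3162, 0.0542]
orientation: [-180.0, 0.0, 175.7]
wrist_force: [-0.5, -0.6, -0.6]
width: 0.0845
grasp_force: 0.0
```

Run:
```python
from h import *
plan((.4873,.317,.055,175.7))
```

```text
now 28.95 [0.5228 0.3162 0.0542] [-180.      0.    175.71] w 0.0845 gf 0.0 F [-0.5 -0.6 -0.6]
(0.4873, 0.317, 0.055, 175.7) -> [ 1.18 -0.06 -0.03] 0.0
```

Request:
carry_out(commands=[[[0.3,-0.02,0],0],[[0.6,-0.03,0],0],[[0.9,-0.04,0],0],[[1.18,-0.05,0],0],[[1.18,-0.05,0],0],[[1.18,-0.05,0],0]])

```text
time_s: 29.55
ee_pos: [0.4872, 0.3175, 0.0545]
orientation: [180.0, 0.0, 175.7]
wrist_force: [0.6, -0.1, 0.6]
width: 0.0871
grasp_force: 0.0
```

Request:
carry_out(commands=[[[0,0,0],0],[[0,0,0],0],[[0,0,0],0],[[0,0,0],0],[[0,0,0],0],[[0,0,0],0],[[0,0,0],0],[[0,0,0],0]], jaw=25)

```text
time_s: 30.35
ee_pos: [0.4874, 0.3177, 0.0541]
orientation: [180.0, 0.0, 175.7]
wrist_force: [2.1, -6.9, -5.2]
width: 0.0317
grasp_force: 30.0
```

Request:
carry_out(commands=[[[-0.2,0,0],0],[[-0.4,0,0],0],[[-0.6,0,0],0],[[-0.8,0,0],0],[[-1,0,0],0],[[-1.2,0,0],0],[[-1.2,0,0],0],[[-1.2,0,0],0]])

```text
time_s: 31.15
ee_pos: [0.5239, 0.3146, 0.0541]
orientation: [180.0, 0.1, 175.7]
wrist_force: [2.0, 0.3, -3.9]
width: 0.0317
grasp_force: 30.0
```

Request:
carry_out(commands=[[[0.1,0,0],0],[[0.15,0,0],0],[[0.15,0,0],0],[[0.15,0,0],0]])

```text
time_s: 31.55
ee_pos: [0.5212, 0.3147, 0.0542]
orientation: [179.9, 0.3, 175.7]
wrist_force: [13.5, 2.3, -12.9]
width: 0.0318
grasp_force: 30.0
```

Locked. Undo the nudge, release and lift, then check while heading to the valve.

Request:
carry_out(commands=[[[-0.13,0,0],0],[[-0.13,0,0],0],[[-0.13,0,0],0]])

```text
time_s: 31.85
ee_pos: [0.5225, 0.3147, 0.0541]
orientation: [-180.0, 0.0, 175.7]
wrist_force: [3.0, 0.0, -4.0]
width: 0.0319
grasp_force: 30.0
```

Request:
carry_out(commands=[[[0,0,0],0],[[0,0,0],0],[[0,0,0],0],[[0,0,0],0],[[0,0,-1.2],0],[[0,0,-2.6],0],[[0,0,-4],0],[[0,0,-5],0]], jaw=87)

```text
time_s: 32.65
ee_pos: [0.5232, 0.3149, 0.2075]
orientation: [179.9, 0.1, 175.7]
wrist_force: [0.6, 0.1, -0.5]
width: 0.0844
grasp_force: 0.0
```

Request:
carry_out(commands=[[[0,-1.5,0],1],[[0,-3,0],2],[[0,-4.5,0],3],[[0,-6,0],4],[[0,-7.5,0],5],[[0,-9,0],6],[[0,-10.5,0],7],[[0,-12,0],8]])

```text
time_s: 33.45
ee_pos: [0.4952, -0.0461, 0.2046]
orientation: [179.9, -0.0, 111.4]
wrist_force: [1.1, 0.7, 0.3]
width: 0.0868
grasp_force: 0.0
```

Run:
```python
from h import *
plan((.4145,-.292,.2,90),(.4145,-.292,.065,90))
e=grab('side','side11.png');d=grab('top','top11.png')
s=cv2.imread('pics/side11.png')[130:310,200:440]
t=cv2.imread('pics/top11.png')[230:310,380:480]
cv2.imwrite('pics/c11.png',np.hstack([cv2.resize(s,(480,360),interpolation=2),cv2.resize(t,(300,360),interpolation=2)]))
```

```text
now 33.45 [ 0.4952 -0.0461  0.2046] [ 1.7995e+02 -2.0000e-02  1.1139e+02] w 0.0868 gf 0.0 F [1.1 0.7 0.3]
(0.4145, -0.292, 0.2, 90) -> [-6.65 -5.5   0.15] 2.67
(0.4145, -0.292, 0.065, 90) -> [-6.65 -5.5   4.65] 2.67
```

View pics/c11.png

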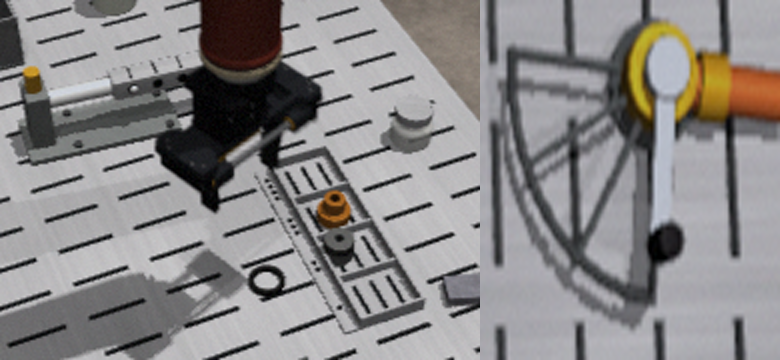

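The button (bright, (135,88)) is out in the first hole, so the tube is outermost. Parts and handle are in place. Now the final swing.

Request:
carry_out(commands=[[[-1.2,-1,0],0.9],[[-2.4,-2,0],1.8],[[-3.6,-3,0],2.7],[[-4.8,-4,0],2.7],[[-6,-5,0],2.7],[[-6.3,-5.3,0],2.7],[[-6.3,-5.3,0],2.7],[[-6.3,-5.3,0],2.7]])

```text
time_s: 34.35
ee_pos: [0.4183, -0.2777, 0.2042]
orientation: [180.0, -0.0, 90.2]
wrist_force: [0.9, -1.2, -0.2]
width: 0.0872
grasp_force: 0.0
```

Run:
```python
from h import *
plan((.415,-.292,.066,90))
```

```text
now 34.35 [ 0.4183 -0.2777  0.2042] [ 1.800e+02 -3.000e-02  9.016e+01] w 0.0872 gf 0.0 F [ 0.9 -1.2 -0.2]
(0.415, -0.292, 0.066, 90) -> [-0.48 -0.11  4.61] 0.02
```

Request:
carry_out(commands=[[[-0.48,-0.11,0.5],0],[[-0.48,-0.11,1.4],0],[[-0.48,-0.11,2.4],0],[[-0.48,-0.11,3.4],0],[[-0.48,-0.11,4.2],0],[[-0.48,-0.11,4.6],0],[[-0.48,-0.11,4.6],0],[[-0.48,-0.11,4.6],0]])

```text
time_s: 35.15
ee_pos: [0.4154, -0.2928, 0.067]
orientation: [180.0, 0.0, 90.2]
wrist_force: [0.1, -0.3, -0.1]
width: 0.0867
grasp_force: 0.0
```

Request:
carry_out(commands=[[[0,0,0],0],[[0,0,0],0],[[0,0,0],0],[[0,0,0],0],[[0,0,0],0],[[0,0,0],0],[[0,0,0],0],[[0,0,0],0]], jaw=10)

```text
time_s: 35.95
ee_pos: [0.4146, -0.2932, 0.0662]
orientation: [-180.0, 0.0, 90.1]
wrist_force: [0.4, 0.6, -0.1]
width: 0.031
grasp_force: 0.0
```

Request:
carry_out(commands=[[[0,0,0],0],[[0,0,0],0],[[0,0,0],0],[[0,0,0],0]])

```text
time_s: 36.35
ee_pos: [0.4156, -0.2932, 0.0664]
orientation: [179.9, 0.1, 90.1]
wrist_force: [4.5, -0.1, -4.6]
width: 0.0174
grasp_force: 30.0
```

Run:
```python
from h import *
p=np.array([.502,-.302])
q0=manip.sense()['ee_pos'][:2]-p; print('th0',np.radians(174)-np.arctan2(q0[1],q0[0]),np.linalg.norm(q0))
for th in(.2,.4,.6,.8,.95,1.047):
    a=np.radians(174)-th; q=p+.088*np.array([np.cos(a),np.sin(a)]); plan((*q,.066,90))
```

```text
th0 -0.003338442178257406 0.08681581056813639
now 36.35 [ 0.4156 -0.2932  0.0664] [1.7991e+02 5.0000e-02 9.0140e+01] w 0.0174 gf 30.00755134038627 F [ 4.5 -0.1 -4.6]
(np.float64(0.41805406577528936), np.float64(-0.27559772496278856), 0.066, 90) -> [0.59 0.08 0.01] 0.02
now 36.35 [ 0.4156 -0.2932  0.0664] [1.7991e+02 5.0000e-02 9.0140e+01] w 0.0174 gf 30.00755134038627 F [ 4.5 -0.1 -4.6]
(np.float64(0.42497271783381185), np.float64(-0.2594465300816675), 0.066, 90) -> [1.12 0.31 0.01] 0.02
now 36.35 [ 0.4156 -0.2932  0.0664] [1.7991e+02 5.0000e-02 9.0140e+01] w 0.0174 gf 30.00755134038627 F [ 4.5 -0.1 -4.6]
(np.float64(0.43496220455865514), np.float64(-0.24499180776095067), 0.066, 90) -> [1.61 0.65 0.01] 0.02
now 36.35 [ 0.4156 -0.2932  0.0664] [1.7991e+02 5.0000e-02 9.0140e+01] w 0.0174 gf 30.00755134038627 F [ 4.5 -0.1 -4.6]
(np.float64(0.4476242766377481), np.float64(-0.23280982216505108), 0.066, 90) -> [2.01 1.07 0.01] 0.02
now 36.35 [ 0.4156 -0.2932  0.0664] [1.7991e+02 5.0000e-02 9.0140e+01] w 0.0174 gf 30.00755134038627 F [ 4.5 -0.1 -4.6]
(np.float64(0.4585745083587251), np.float64(-0.22546094672839517), 0.066, 90) -> [2.26 1.44 0.01] 0.02
now 36.35 [ 0.4156 -0.2932  0.0664] [1.7991e+02 5.0000e-02 9.0140e+01] w 0.0174 gf 30.00755134038627 F [ 4.5 -0.1 -4.6]
(np.float64(0.4661912945720161), np.float64(-0.22161507221144083), 0.066, 90) -> [2.38 1.69 0.01] 0.02
```

Request:
carry_out(commands=[[[0.28,0.02,0],0],[[0.59,0.08,0],0],[[0.86,0.18,0],0],[[1.12,0.31,0],0],[[1.37,0.47,0],0],[[1.61,0.65,0],0],[[1.82,0.85,0],0],[[2.01,1.07,0],0]])

```text
time_s: 37.15
ee_pos: [0.445, -0.2327, 0.066]
orientation: [-179.8, -0.1, 90.0]
wrist_force: [-8.1, 2.1, 9.4]
width: 0.0171
grasp_force: 30.0
```

Request:
carry_out(commands=[[[0.13,0.18,0],0],[[0.25,0.37,0],0],[[0.37,0.62,0],0],[[0.37,0.62,0],0],[[0.37,0.62,0],0]])

```text
time_s: 37.65
ee_pos: [0.464, -0.2194, 0.0658]
orientation: [-179.8, -0.2, 90.2]
wrist_force: [-5.9, 7.8, 6.5]
width: 0.0169
grasp_force: 30.0
```

Request:
carry_out(commands=[[[0,0,0],0],[[0,0,0],0],[[0,0,0],0],[[0,0,0],0],[[0,0,-1.2],0],[[0,0,-2.6],0],[[0,0,-4],0],[[0,0,-5],0]], jaw=87)

```text
time_s: 38.45
ee_pos: [0.4656, -0.2223, 0.219]
orientation: [179.9, 0.0, 90.1]
wrist_force: [-0.6, 0.1, -0.3]
width: 0.0728
grasp_force: 0.0
```

Request:
carry_out(commands=[[[1.5,0,0],0],[[3,0,0],0],[[4.5,0,0],0],[[6,0,0],0],[[7.5,0.3,0],0],[[9,0.3,0],0],[[9,0.3,0],0],[[9,0.3,0],0]])

```text
time_s: 39.25
ee_pos: [0.4736, 0.0489, 0.2161]
orientation: [-180.0, 0.0, 90.2]
wrist_force: [0.3, -0.7, -0.6]
width: 0.0869
grasp_force: 0.0
```

Run:
```python
from h import *
plan()
e=grab('side','side12.png');d=grab('top','top12.png')
s=cv2.imread('pics/side12.png')[130:400,200:440]
t=cv2.imread('pics/top12.png')[230:310,380:480]
cv2.imwrite('pics/c12.png',np.hstack([cv2.resize(s,(400,450),interpolation=2),cv2.resize(t,(400,450),interpolation=2)]))
# knob triangulation
th=[]
r=[]
for n,g,(u0,u1,v0,v1) in(('top',d,(395,430,245,280)),('side',e,(325,358,305,345))):
    im=(g['img'][v0:v1,u0:u1].max(2)<45).astype('uint8')
    k,l,st,c=cv2.connectedComponentsWithStats(im); i=1+st[1:,4].argmax(); r.append(c[i]+[u0,v0]); print(n,st[i],r[-1])
c1,w1=ray(d,*r[0]);c2,w2=ray(e,*r[1])
s=np.linalg.lstsq(np.c_[w1,-w2],c2-c1,rcond=None)[0];m=(c1+w1*s[0]+c2+w2*s[1])/2;v=m[:2]-[.502,-.302]
print('knob',m,'th',np.radians(174)-np.arctan2(v[1],v[0]),np.linalg.norm(v))
```

```text
now 39.25 [0.4736 0.0489 0.2161] [-1.7999e+02  4.0000e-02  9.0230e+01] w 0.0869 gf 0.0 F [ 0.3 -0.7 -0.6]
top [ 8 12 10 16 83] [408.62650602 263.34939759]
side [  7   5  12  16 110] [338.23636364 317.52727273]
knob [ 0.4620388  -0.2232969   0.07566496] th 0.9962512847580367 0.08826707009008314
```

View pics/c12.png

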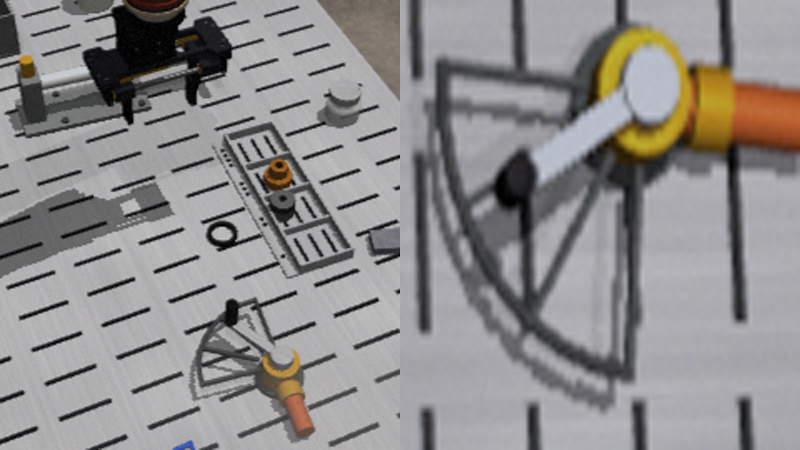

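The handle lies close to the third bar, but my estimate is 0.996 rad against 1.047 wanted. I'll refine it numerically using the marks and the earlier frames.

Run:
```python
from h import *
np.set_printoptions(precision=4,suppress=True)
d=cams.grab_frame('top');e=cams.grab_frame('side')
def tri(p,q):
    c1,w1=ray(d,*p);c2,w2=ray(e,*q);s=np.linalg.lstsq(np.c_[w1,-w2],c2-c1,rcond=None)[0]
    a,b=c1+w1*s[0],c2+w2*s[1];return (a+b)/2
def blob(f,b):
    u0,u1,v0,v1=b;im=(cv2.imread(f)[v0:v1,u0:u1].max(2)<45).astype('uint8');k,l,st,c=cv2.connectedComponentsWithStats(im);i=1+st[1:,4].argmax();return c[i]+[u0,v0]
K=[tri(blob('pics/top1.png',(395,412,238,256)),blob('pics/side1.png',(340,358,298,320))),
   tri(blob('pics/top3.png',(430,452,270,295)),blob('pics/side3.png',(322,345,335,360))),
   tri(blob('pics/top12.png',(395,430,245,280)),blob('pics/side12.png',(325,358,305,345)))]
print('knobs',K)
from scipy.optimize import least_squares
r=least_squares(lambda c:[np.hypot(*(k[:2]-c))-.088 for k in K],[.502,-.302]);c=r.x;print('pivot',c,r.fun)
m1=tri((437.5,296.6),(321.0,360.9));m4=tri((390,242),(353.6,309.6));print('marks',m1,m4)
for z in(.03,m1[2]):
  for g,a,b in((d,(437.5,296.6),(390,242)),(e,(321,360.9),(353.6,309.6))):
    v=px2w(g,*b,z)-px2w(g,*a,z);print(z,'yaw',np.degrees(np.arctan2(v[1],v[0]))-45,np.hypot(*v[:2]))
v=(m4-m1);print('tri yaw',np.degrees(np.arctan2(v[1],v[0]))-45)
for k in K: print('dir deg',np.degrees(np.arctan2(*(k[:2]-c)[::-1])))
```

```text
knobs [array([ 0.4974, -0.214 ,  0.0742]), array([ 0.4155, -0.2886,  0.078 ]), array([ 0.462 , -0.2233,  0.0757])]
pivot [ 0.5025 -0.3017] [-0.0002 -0.0001  0.0002]
marks [ 0.3909 -0.2893  0.0348] [ 0.5176 -0.1907  0.0338]
0.03 yaw -6.548570924878064 0.16024958849377885
0.03 yaw -7.671455948655101 0.16158927274693588
0.034813488424299766 yaw -6.548570924878057 0.15951772176553153
0.034813488424299766 yaw -7.671455948655108 0.16094074667097646
tri yaw -7.108531660353492
dir deg 93.28767917266413
dir deg 171.43220377493307
dir deg 117.28343744464496
```

The circle fit is good to 0.2 mm. The handle is at about 0.98 rad: inside the window, but with thin margin. I'll regrasp and turn about 4 degrees more.

```bash
python3 -c "
from h import *
plan((.463,-.2225,.15,90),(.463,-.2225,.066,90))"
```

```text
now 39.45 [0.4738 0.0469 0.2163] [179.99  -0.    89.97] w 0.0871 gf 0.0 F [ 0.1 -0.2  0.2]
(0.463, -0.2225, 0.15, 90) -> [-8.98 -0.36  2.21] -0.0
(0.463, -0.2225, 0.066, 90) -> [-8.98 -0.36  5.01] -0.0
```

Request:
carry_out(commands=[[[-1.5,-0.1,0],0],[[-3,-0.2,0],0],[[-4.5,-0.3,0],0],[[-6,-0.36,0.5],0],[[-7.5,-0.36,1.2],0],[[-8.98,-0.36,1.9],0],[[-8.98,-0.36,1.9],0],[[-8.98,-0.36,1.9],0]])

```text
time_s: 40.25
ee_pos: [0.4623, -0.2228, 0.1589]
orientation: [-179.9, 0.0, 89.9]
wrist_force: [-1.0, -0.2, 0.2]
width: 0.0872
grasp_force: 0.0
```

```bash
python3 -c "
from h import *
plan((.463,-.2225,.066,90))"
```

```text
now 40.25 [ 0.4623 -0.2228  0.1589] [-1.7991e+02  4.0000e-02  8.9850e+01] w 0.0872 gf 0.0 F [-1.  -0.2  0.2]
(0.463, -0.2225, 0.066, 90) -> [0.01 0.03 3.1 ] -0.02
```

Request:
carry_out(commands=[[[0,0.03,0.8],0],[[0,0.03,1.6],0],[[0,0.03,2.4],0],[[0,0.03,3.1],0],[[0,0.03,3.1],0],[[0,0.03,3.1],0]])

```text
time_s: 40.85
ee_pos: [0.4647, -0.2205, 0.0671]
orientation: [180.0, -0.0, 90.2]
wrist_force: [-0.1, 0.5, -0.1]
width: 0.0873
grasp_force: 0.0
```

Request:
carry_out(commands=[[[0,0,0],0],[[0,0,0],0],[[0,0,0],0],[[0,0,0],0],[[0,0,0],0],[[0,0,0],0],[[0,0,0],0],[[0,0,0],0]], jaw=10)

```text
time_s: 41.65
ee_pos: [0.4642, -0.2211, 0.0662]
orientation: [-180.0, 0.0, 90.1]
wrist_force: [-0.3, -0.7, -0.1]
width: 0.031
grasp_force: 0.0
```

Request:
carry_out(commands=[[[0,0,0],0],[[0,0,0],0],[[0,0,0],0],[[0,0,0],0]])

```text
time_s: 42.05
ee_pos: [0.4642, -0.221, 0.0662]
orientation: [-180.0, -0.0, 90.1]
wrist_force: [-0.0, 0.4, 0.3]
width: 0.0171
grasp_force: 30.0
```

Request:
carry_out(commands=[[[0.05,0.1,0],0],[[0.1,0.22,0],0],[[0.1,0.22,0],0],[[0.1,0.22,0],0]])

```text
time_s: 42.45
ee_pos: [0.4706, -0.2178, 0.0661]
orientation: [-180.0, -0.0, 90.1]
wrist_force: [-2.9, 2.1, 2.9]
width: 0.0169
grasp_force: 30.0
```

Request:
carry_out(commands=[[[0,0,0],0],[[0,0,0],0],[[0,0,0],0],[[0,0,0],0],[[0,0,-1.2],0],[[0,0,-2.6],0],[[0,0,-4],0],[[0,0,-5],0]], jaw=87)

```text
time_s: 43.25
ee_pos: [0.4714, -0.2186, 0.219]
orientation: [179.9, 0.0, 90.1]
wrist_force: [1.4, 0.2, 0.2]
width: 0.0729
grasp_force: 0.0
```

Request:
carry_out(commands=[[[1.5,0,0],0],[[3,0,0],0],[[4.5,0,0],0],[[6,0,0],0],[[7.5,0.3,0],0],[[9,0.3,0],0],[[9,0.3,0],0],[[9,0.3,0],0]])

```text
time_s: 44.05
ee_pos: [0.4793, 0.0526, 0.2161]
orientation: [-180.0, 0.0, 90.2]
wrist_force: [-0.8, -0.8, -0.9]
width: 0.087
grasp_force: 0.0
```

Run:
```python
from h import *
d=grab('top','top13.png');e=grab('side','side13.png')
r=[]
for g,(u0,u1,v0,v1) in((d,(395,430,240,280)),(e,(325,358,300,345))):
    im=(g['img'][v0:v1,u0:u1].max(2)<45).astype('uint8');k,l,st,c=cv2.connectedComponentsWithStats(im);i=1+st[1:,4].argmax();r.append(c[i]+[u0,v0])
c1,w1=ray(d,*r[0]);c2,w2=ray(e,*r[1]);s=np.linalg.lstsq(np.c_[w1,-w2],c2-c1,rcond=None)[0];m=(c1+w1*s[0]+c2+w2*s[1])/2
v=m[:2]-[.5025,-.3017];a=np.degrees(np.arctan2(v[1],v[0]));print(m,np.hypot(*v),a,'th',[np.radians(z-a) for z in(172.5,173.2,174)])
# anything changed at tray / spray vs earlier frame
o=cv2.imread('pics/side12.png');n=cv2.imread('pics/side13.png')
df=cv2.absdiff(o,n).max(2)>60;print('tray diff',df[195:300,320:420].sum());plan()
```

```text
[ 0.46995826 -0.22250263  0.06538072] 0.08562235973311462 112.33747942664432 th [np.float64(1.0500340703038833), np.float64(1.0622513750678433), np.float64(1.0762140090837982)]
tray diff 0
now 44.15 [0.4795 0.0507 0.2163] [1.7999e+02 1.0000e-02 9.0020e+01] w 0.0873 gf 0.0 F [-0.2 -0.1 -0.3]
```

```bash
python3 -c "
from h import *
print(ticket.finish_job())"
```

```text
the job is handed in; nothing more can be done
None
```

The job is handed in with no verdict shown: by my measurements the small piston is in pocket 2 and the end plug in pocket 3 (big piston and shaft were not on the bench), the spray arm is in its outermost hole with the button out, and the valve handle is at about 1.06 rad, the third mark.

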